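# Blend the polishing nuggets in the pit-table tub

## Task

Take the stirring stick from its sloping rest, lean it in under the clear guard and, with its foot down among the nuggets, stir the tub right round, anticlockwise as seen from above, about half way out from the middle: at least two full turns, and on until both colours lie clearly in the left and in the right half (the white rim marks show the dividing line). Stir gently with the stick only, without leaning on the tub or guard, and keep every nugget in the tub. Then lay the stick back in its rest with its foot at the stop, let go, and leave everything else where it is.

Things in the scene. Friction and masses are not known exactly. Their poses are not given: they have to be found in the camera images.
- tub: round grey dished tub screwed to the bench: rim radius 108 mm (inside 103), 60 mm high; flat inner floor of radius 65 mm, 6 mm above the bench, then sides sloping up and out. Origin: centre of its underside; z up; -x is the open side, towards the robot (yaw within 0.3 rad), +x the guard side. White rim marks on its x axis end the dividing line: y > 0 is the left half, y < 0 the right half
- guard_edge (a point): middle of the orange front edge of the flat clear guard fixed over the tub's far half. In the tub's frame the sheet covers x 0 to 120, y -110 to 110 mm, 130 to 134 mm above the bench, on two 12 mm posts at x 114, y +-90 mm. An upright stick cannot get under it; one leaning 25 to 40 degrees, top towards the tub's -x, can move its foot 40 mm off the middle on every side
- stick: loose square wooden stirring stick, 20 x 20 x 200 mm, 55 to 110 g, upper 70 mm a blue non-slip rubber grip. Origin: centre of its foot (lower end); z along the stick towards the blue top. It starts home in the rest, leaning 35 degrees from vertical, its x axis square off the channel floor. Sideways pushes at the foot can turn it in a weak grip: hold it firmly
- stick_foot (a point): centre of the stick's lower end face; axes as the stick
- stick_top (a point): centre of the stick's blue top end face; axes as the stick
- rest: fixed sloping rest: aluminium U channel, 44 mm wide inside, cheeks 18 mm high, on a grey base 160 x 90 x 10 mm (base centre at x 20 mm). It slopes 35 degrees from vertical, top leaning to the rest's -x (towards the robot, yaw within 0.3 rad), open on its upper side (+x and up), and runs 125 mm up from a red foot stop. Origin: on the bench; z up
- rest_foot (a point): fixed point: where the stick's foot centre is when home, (63, 0, 36) mm in the rest's frame. The stick at home runs from here along (-0.574, 0, 0.819) of that frame; (0.819, 0, 0.574) is square off the channel floor: lift out and lay back along it
- rest_top (a point): fixed point in the air: where the stick's top end centre is when home. The upper 75 mm of the stick are free of the channel and can be gripped on the two side faces (jaws closing along the rest's y), the gripper leaning as the stick does
- oil: bystander: loose bottle, 44 mm across, 110 mm high; origin under its centre
- tyre: bystander: model-car wheel lying flat, 86 mm across, 36 mm high; origin under its centre
- battery: bystander: battery pack 138 x 46 x 25 mm; origin under its centre
- driver: bystander: screwdriver 180 mm long lying on the bench along its x
- glue: bystander: jar 52 mm across, 85 mm high; origin under its centre
- orange0: orange ceramic polishing nugget, a loose rounded cylinder 28 mm across and 24 mm long, 35 g, glazed and slippery (friction about 0.17); origin at its centre. All the orange ones start in the tub's left half, the green in its right
- orange1: orange ceramic polishing nugget, a loose rounded cylinder 28 mm across and 24 mm long, 35 g, glazed and slippery (friction about 0.17); origin at its centre. All the orange ones start in the tub's left half, the green in its right
- orange2: orange ceramic polishing nugget, a loose rounded cylinder 28 mm across and 24 mm long, 35 g, glazed and slippery (friction about 0.17); origin at its centre. All the orange ones start in the tub's left half, the green in its right
- orange3: orange ceramic polishing nugget, a loose rounded cylinder 28 mm across and 24 mm long, 35 g, glazed and slippery (friction about 0.17); origin at its centre. All the orange ones start in the tub's left half, the green in its right
- green0: green ceramic polishing nugget, a loose rounded cylinder 28 mm across and 24 mm long, 35 g, glazed and slippery (friction about 0.17); origin at its centre. All the orange ones start in the tub's left half, the green in its right
- green1: green ceramic polishing nugget, a loose rounded cylinder 28 mm across and 24 mm long, 35 g, glazed and slippery (friction about 0.17); origin at its centre. All the orange ones start in the tub's left half, the green in its right
- green2: green ceramic polishing nugget, a loose rounded cylinder 28 mm across and 24 mm long, 35 g, glazed and slippery (friction about 0.17); origin at its centre. All the orange ones start in the tub's left half, the green in its right
- green3: green ceramic polishing nugget, a loose rounded cylinder 28 mm across and 24 mm long, 35 g, glazed and slippery (friction about 0.17); origin at its centre. All the orange ones start in the tub's left half, the green in its right
Things that resemble listed ones, but are neither listed nor needed, are in the scene too. Of the things that look like the rest, the larger one is meant.

How it is judged:
By the outcome, as a careful person would: the job done as asked, in the order asked, and still so for the second after the job is handed in, with the robot touching nothing.
It also fails if it takes over 67 s, if anything falls off the work surface, if the arm or the gripper's body presses on something with over 40 N, if the wrist force passes 120 N, or if a joint passes its speed limit or range.

## Robot

A 6-joint arm with a two-finger parallel gripper is mounted at the origin on the work surface. World frame = base frame: x ahead of the robot, y to its left, z up, the work surface at z = 0. Lengths are in m, angles in rad, forces in N, time in s.
With the tool pointing down it reaches from about 0.35 to 0.975 m from the base axis. Payload 4.9 kg.
Tool frame: the origin (TCP) lies at the very end of the fingers, on their centre line; the grasp point (between the pads) lies 19 mm behind it; z points along the fingers, x is the direction in which the jaws open and shut, and the axes are right-handed (so a half turn about z gives the same grasp; the last joint's range is limited). The gripper opens to 85 mm and grips with 20 to 120 N. Pads are 22 mm wide; open, the fingers measure 114 mm over their backs; the gripper's body (76 mm by 85 mm) begins 54 mm behind the grasp point. The pads swing forward as they close: fully open they stand 13 mm farther back than shut.
Start: joints at [0.982, 0.053, 1.613, -0, 1.476, -0.119], TCP at [0.283, 0.557, 0.231] pointing down, gripper open.
Joint ranges: [-3.01, 3.01], [-1.01, 2.22], [0.06, 2.58], [-1.02, 4.17], [0.09, 2.62], [-3.14, 3.14]. Speed limits (rad/s): [2.57, 2.57, 3.14, 3.14, 3.14, 3.14].

## Interface

Orientations are given as a rotation vector (axis times angle).
In Python, from station import ctrl gives the robot as it stands.
- The arm moves only by the shell command python3 -m handwheel 'ROWS' [OPENING] [FORCE]. ROWS is a JSON object of lists of equal length, an entry for each row: "offset": the shift along the world's x, y, z in units of 40 mm (1.0 is 40 mm), a list of three; "roll": the turn about the world's z in units of 6 degrees (1.0 is 6 degrees). A call has exactly 10 rows; each row is the pose to reach, as a shift and turn from the pose commanded when the call began; what a row does not reach only later rows make up. A row lasts 1/10 s, in which the tool goes at most 50 mm and 8.59 degrees, less where a joint would pass 70% of its speed; a pose out of reach is approached as far as the arm can. A call with a gripper value outside its range is refused whole. OPENING is the finger opening in mm, from 0 to 85.4, set as the call begins (- or left out, the last holds). The fingers move at their own pace and stop on an object; FORCE is the grip in N (left out, the last holds). Time passes only in rows, so rows that repeat a pose let the fingers close, or fill a call up. It gives the time, the measured TCP pose, the force and the opening at its end, in the units of the state.
- ctrl.get_obs(): the state, without advancing time (a new reading comes with each control period).
- ctrl.get_image(name): name is "scene" or "top"; returns a dict with "img" (480x640x3 uint8, red, green, blue), "fx", "fy", "cx", "cy" (pixels), "k1" (the pictures are not rectified: a ray, as slopes to the right and down, at radius r is drawn at 1 + k1 r^2 times it, then the intrinsics apply), "T" (4x4, takes a point from camera to world coordinates). Camera axes: x right, y down, z forward; pixel columns grow to the right and rows downward; lengths in m; the calibration is good to about 2 mm. A picture is of the moment at which its call begins. There is no depth.
- ctrl.finish_job(): hands the job in, once; it reports no verdict.
The state is a dict: "t": time; "q": joint angles; "dq": joint speeds; "effort": joint torques, N m; "tool_pos": TCP position; "tool_rot": TCP orientation; "contact_force": force on the tool from outside, world axes, zero at the start; "wrist_torque": the same for the moment, N m; "opening": finger opening in m.
Only numpy, scipy, OpenCV 4.12 (cv2) and the standard library are available. Lean on these libraries where they do the work, as an engineer would, in place of code of your own. Each camera call takes 0.05 s, during which the arm holds its last target.

## Working session

There is one attempt and no reset: what is moved stays moved. The work goes in short steps, Python scripts to look and compute and a shell command to move; the robot and the scene stay as the last step left them, time stands still between calls to the robot, and variables do not carry over. Pictures are saved under pics/ and viewed, and the job is handed in when it is done.

```bash
mkdir -p pics; ls; python3 - <<'E'
from station import ctrl
import cv2
o=ctrl.get_obs(); print({k:(v if not hasattr(v,'round') else v.round(3)) for k,v in o.items()} if True else 0)
for n in ("scene","top"):
    d=ctrl.get_image(n); cv2.imwrite(f"pics/{n}0.png",d["img"][:,:,::-1]); print(n,d["fx"],d["fy"],d["cx"],d["cy"],d["k1"],d["T"])
E
```

```text
pics
{'t': 0.0, 'q': array([ 0.982,  0.053,  1.614, -0.   ,  1.476, -0.119]), 'dq': array([ 0.   ,  0.   ,  0.001, -0.   ,  0.002,  0.001]), 'effort': array([-0.0000e+00, -3.9368e+01, -3.7018e+01, -0.0000e+00,  7.0000e-03,
        0.0000e+00]), 'tool_pos': array([0.283, 0.557, 0.23 ]), 'tool_rot': array([ 2.677,  1.643, -0.003]), 'contact_force': array([-0.351,  0.04 , -0.826]), 'wrist_torque': array([-0.016,  0.025, -0.038]), 'opening': 0.08497039205963874}
scene 564.0676559221183 564.0676559221183 316.05292425075373 233.89491365673777 -0.06473387084957569 [[ 0.22371153  0.77731582 -0.58799088  1.27064495]
 [ 0.97465158 -0.17672602  0.13719407 -0.16723969]
 [ 0.00272984 -0.60377814 -0.79714773  1.07481809]
 [ 0.          0.          0.          1.        ]]
top 579.8658807377509 579.8658807377509 322.90393174799914 235.02677891277463 -0.013760914323010768 [[ 1.70214677e-02 -9.81921965e-01  1.88519294e-01  3.42943822e-01]
 [-9.99852483e-01 -1.71495323e-02  9.51914679e-04 -1.23594736e-02]
 [ 2.29831179e-03 -1.88507687e-01 -9.82069025e-01  1.42941751e+00]
 [ 0.00000000e+00  0.00000000e+00  0.00000000e+00  1.00000000e+00]]
```

View pics/scene0.png

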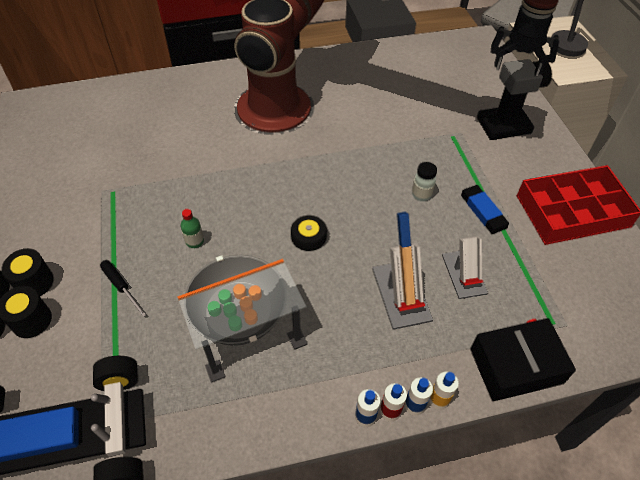

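View pics/top0.png

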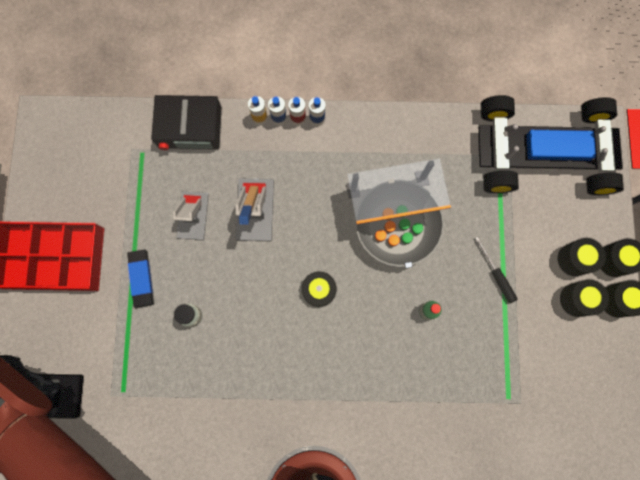

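Scene view: stick in the larger rest at about (405,215)-(410,300), tub centre about (236,300), with the guard's orange edge (178,297)-(284,263). Top view: rest at about (252,208), tub about (398,222), rim mark (408,265). Next I'll crop both views to measure.

```bash
python3 - <<'E'
import cv2
for n,(x0,y0,x1,y1) in {"scene0":(370,200,450,330),"top0":(225,170,285,245)}.items():
    im=cv2.imread(f"pics/{n}.png")[y0:y1,x0:x1]; cv2.imwrite(f"pics/{n}_rest.png",cv2.resize(im,None,fx=4.5 if n=="scene0" else 7.5,fy=4.5 if n=="scene0" else 7.5,interpolation=cv2.INTER_CUBIC))
a=cv2.imread("pics/scene0.png")[240:390,165:325];cv2.imwrite("pics/scene0_tub.png",cv2.resize(a,None,fx=4,fy=4,interpolation=cv2.INTER_CUBIC))
a=cv2.imread("pics/top0.png")[155:275,340:460];cv2.imwrite("pics/top0_tub.png",cv2.resize(a,None,fx=5,fy=5,interpolation=cv2.INTER_CUBIC))
E
```

```text
(no output)
```

View pics/scene0_rest.png

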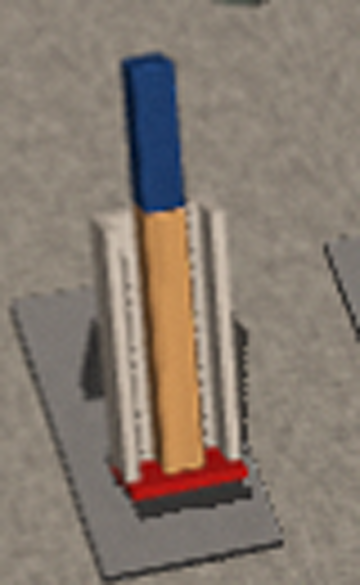

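View pics/top0_rest.png

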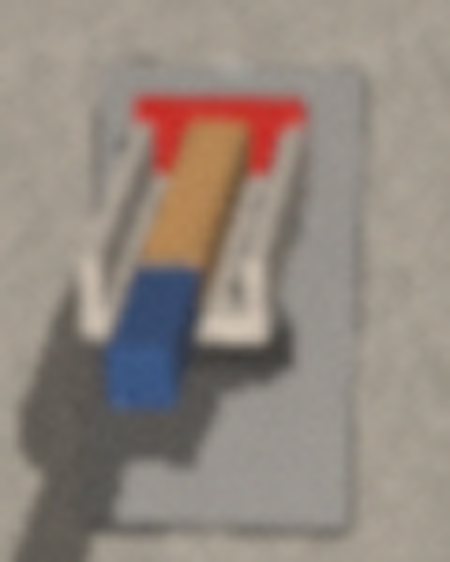

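View pics/scene0_tub.png

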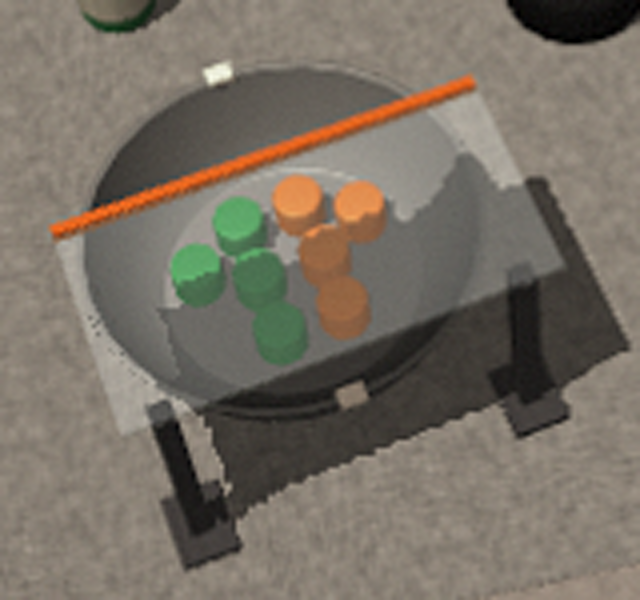

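View pics/top0_tub.png

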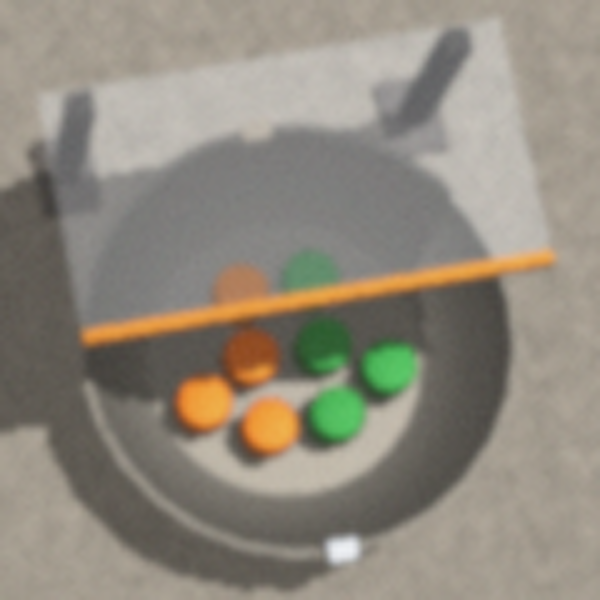

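```bash
cat > h.py <<'E'
import numpy as np, cv2, json, os
def cams():
    from station import ctrl
    out={}
    for n in("scene","top"):
        d=ctrl.get_image(n); out[n]=d
    return out
def ray(c,u,v):
    xd=np.array([(u-c["cx"])/c["fx"],(v-c["cy"])/c["fy"]]); x=xd.copy()
    for _ in range(20): x=xd/(1+c["k1"]*(x@x))
    T=np.array(c["T"]); d=T[:3,:3]@np.r_[x,1]; return T[:3,3],d/np.linalg.norm(d)
def plane(c,p,z):
    o,d=ray(c,*p); return o+d*(z-o[2])/d[2]
def tri(c1,p1,c2,p2):
    o1,d1=ray(c1,*p1);o2,d2=ray(c2,*p2)
    s=np.linalg.lstsq(np.c_[d1,-d2],o2-o1,rcond=None)[0]
    a,b=o1+s[0]*d1,o2+s[1]*d2; return (a+b)/2,np.linalg.norm(a-b)
def proj(c,P):
    T=np.array(c["T"]); q=T[:3,:3].T@(np.array(P)-T[:3,3]); x=q[:2]/q[2]; x=x*(1+c["k1"]*(x@x))
    return np.array([c["cx"]+c["fx"]*x[0],c["cy"]+c["fy"]*x[1]])
E
python3 - <<'E'
from h import *
np.set_printoptions(precision=4,suppress=True)
import pickle
C=cams(); pickle.dump(C,open("c0.pkl","wb"))
S,T=C["scene"],C["top"]
for n,t,s,z in [("front",(408.6,264.8),(219.5,258.2),.06),("back",(391.4,181.4),(252.7,339),.06),("eR",(450.6,206.6),(178.2,298.2),.132),("eL",(357,222.6),(283.2,260.5),.132)]:
    print(n,plane(T,t,z),plane(S,s,z),tri(T,t,S,s))
print("base top")
for p in [(108,62),(365,68),(352,530),(95,525)]: print(plane(T,(225+p[0]/7.5,170+p[1]/7.5),.01))
for p in [(12,300),(103,578),(283,543)]: print(plane(S,(370+p[0]/4.5,200+p[1]/4.5),.01))
E
```

```text
front [ 0.5372 -0.2164  0.06  ] [ 0.5403 -0.2136  0.06  ] (array([ 0.5377, -0.2153,  0.0569]), np.float64(0.0031845135034970326))
back [ 0.7425 -0.1765  0.06  ] [ 0.749  -0.1735  0.06  ] (array([ 0.7449, -0.1755,  0.0526]), np.float64(0.003860574834727054))
eR [ 0.6638 -0.304   0.132 ] [ 0.6683 -0.3003  0.132 ] (array([ 0.665 , -0.303 ,  0.1275]), np.float64(0.003979855833158664))
eL [ 0.6223 -0.0886  0.132 ] [ 0.6263 -0.085   0.132 ] (array([ 0.6234, -0.0867,  0.1283]), np.float64(0.00425082827093508))
base top
[0.7585 0.2036 0.01  ]
[0.7579 0.1165 0.01  ]
[0.5989 0.1156 0.01  ]
[0.5991 0.2009 0.01  ]
[0.6047 0.1205 0.01  ]
[0.7648 0.118  0.01  ]
[0.7665 0.2069 0.01  ]
```

```bash
python3 - <<'E'
from h import *
np.set_printoptions(precision=4,suppress=True)
import pickle
C=pickle.load(open("c0.pkl","rb")); S,T=C["scene"],C["top"]
st=lambda p:(225+p[0]/7.5,170+p[1]/7.5)
ss=lambda p:(370+p[0]/4.5,200+p[1]/4.5)
for n,a,b in [("bw-R",(203,267),(137,212)),("bw-L",(143,265),(185,207)),("foot-R",(250,120),(160,470)),("foot-L",(195,118),(205,468)),("topL",(107,342),(175,66)),("topR",(181,345),(135,74))]:
    print(n,tri(T,st(a),S,ss(b)))
# predicted
f=np.array([.725,.1615,.036]);e=np.array([-.574,0,.819]);q=np.array([.819,0,.574])
for n,k,y in[("bw-R",.13,-.01),("bw-L",.13,.01),("foot-R",0,-.01),("foot-L",0,.01),("topL",.2,.01)]:
    P=f+k*e+.01*q+[0,y,0]; a=proj(T,P);b=proj(S,P); print(n,P,(a-[225,170])*7.5,(b-[370,200])*4.5)
E
```

```text
bw-R (array([0.6553, 0.1522, 0.1444]), np.float64(0.001548300062604606))
bw-L (array([0.6565, 0.1727, 0.1432]), np.float64(0.005720512212201553))
foot-R (array([0.7309, 0.1522, 0.04  ]), np.float64(0.0019234151403499683))
foot-L (array([0.7327, 0.1725, 0.0367]), np.float64(0.005351019120649146))
topL (array([0.6193, 0.1733, 0.2   ]), np.float64(0.00408360409062978))
topR (array([0.6193, 0.1532, 0.1996]), np.float64(0.006829644810113653))
bw-R [0.6586 0.1515 0.1482] [201.7721 252.7588] [137.1106 213.2361]
bw-L [0.6586 0.1715 0.1482] [135.8402 251.6435] [179.2083 205.2493]
foot-R [0.7332 0.1515 0.0417] [248.8641 111.1485] [158.6119 472.6934]
foot-L [0.7332 0.1715 0.0417] [188.373  110.1327] [199.1612 464.3164]
topL [0.6184 0.1715 0.2055] [103.4461 338.9363] [167.5898  57.7118]
```

```bash
python3 -m handwheel '{"offset":[[0.35,-0.4,0.2],[1.05,-1.2,0.5],[1.8,-2.1,0.5],[2.6,-3,0.5],[3.4,-3.8,0.5],[4.2,-4.8,0.5],[5,-5.8,0.5],[5.9,-6.7,0.5],[6.6,-7.5,0.5],[7,-8,0.5]],"roll":[0.2,0.7,1.2,1.7,2.2,2.7,3.2,3.8,4.2,4.5]}' 85 60
python3 - <<'E'
from h import *
np.set_printoptions(precision=4,suppress=True)
import pickle
C=pickle.load(open("c0.pkl","rb")); S,T=C["scene"],C["top"]
t0=np.array([.643,-.195]);w=.19;R=np.array([[np.cos(w),np.sin(w)],[-np.sin(w),np.cos(w)]])
for p in [(204,403),(270,425),(250,355),(242,292),(335,413),(388,367),(323,345),(310,278)]:
    P=plane(T,(340+p[0]/5,155+p[1]/5),.03)[:2]+[.002,.0015]; print((R@(P-t0))*1000)
print()
for p in [(298,192),(360,200),(325,245),(343,295),(239,215),(197,262),(260,265),(280,322)]:
    P=plane(S,(165+p[0]/4,240+p[1]/4),.03)[:2]-[.002,.0015]; print((R@(P-t0))*1000)
E
```

```text
t: 1.2
tool_pos: [0.5647, 0.2344, 0.2509]
tool_rot: [2.221, 2.221, -0.001]
contact_force: [-0.6, -0.3, 0.1]
opening: 0.0851
[-19.7035  47.7746]
[-36.0649  17.9341]
[ 0.0621 20.8176]
[32.0133 18.551 ]
[-35.673 -14.722]
[-17.5468 -45.0768]
[ -1.1779 -15.6802]
[ 33.2155 -16.0608]

[-35.5476  18.2799]
[-17.2988  47.3754]
[ 1.5896 20.5712]
[33.9767 19.0478]
[-34.5524 -15.69  ]
[-15.8178 -45.3743]
[ -0.6811 -15.2016]
[ 35.8899 -16.5703]
```

```bash
python3 -m handwheel '{"offset":[[0.4,-0.45,0],[1,-1.1,0],[1.5,-1.65,0],[1.7,-1.82,0],[1.7,-1.82,0],[1.7,-1.82,-0.2],[1.7,-1.82,-0.7],[1.7,-1.82,-1.2],[1.7,-1.82,-1.5],[1.7,-1.82,-1.5]],"roll":[0,0,0,0,0,0,0,0,0,0]}'
python3 - <<'E'
from h import *
C=cams()
for n,(x0,y0,x1,y1) in {"scene":(330,110,490,340),"top":(200,140,320,260)}.items():
    cv2.imwrite(f"pics/{n}1.png",cv2.resize(C[n]["img"][y0:y1,x0:x1,::-1],None,fx=2.6 if n=="scene" else 4,fy=2.6 if n=="scene" else 4,interpolation=cv2.INTER_CUBIC))
from station import ctrl; o=ctrl.get_obs(); print(o["t"],o["tool_pos"],o["tool_rot"],o["q"])
E
```

```text
t: 2.2
tool_pos: [0.6287, 0.1653, 0.1882]
tool_rot: [-2.216, -2.222, 0.006]
contact_force: [-0.8, -0.2, -0.3]
opening: 0.085
2.3 [0.63063362 0.16510302 0.19150355] [-2.21877577e+00 -2.22400625e+00 -5.96537127e-05] [ 1.41953801e-01  1.41138011e-01  1.58541960e+00  7.90739112e-05
  1.41504626e+00 -1.43120939e+00]
```

View pics/scene1.png

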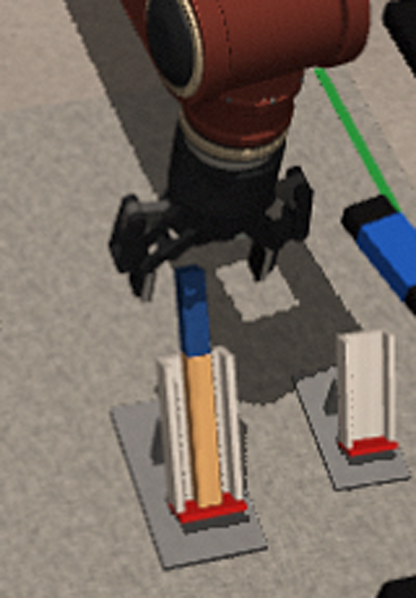

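View pics/top1.png

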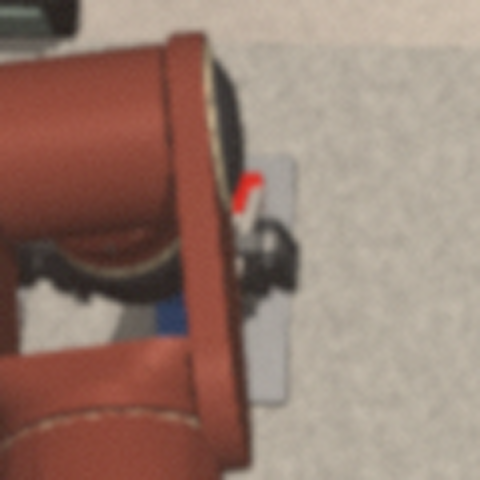

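```bash
python3 - <<'E'
from h import *
C=cams(); S=C["scene"]
for y in(.123,.207,.165): print((proj(S,[.6306,y,.2045])-[330,110])*2.6)
for y in(.152,.172):
  P=np.array([.725,y,.036])+.16*np.array([-.574,0,.819]); print((proj(S,P)-[330,110])*2.6)
E
```

```text
[144.99811086 291.3305672 ]
[249.65399056 272.32971684]
[197.65665918 281.77030151]
[176.64882093 317.19235136]
[200.99256371 312.68637166]
```

```bash
python3 -m handwheel '{"offset":[[0.05,-0.02,-0.2],[0.05,-0.02,-0.5],[0.05,-0.02,-0.8],[0.05,-0.02,-1],[0.05,-0.02,-1.05],[0.05,-0.02,-1.05],[0.05,-0.02,-1.05],[0.05,-0.02,-1.05],[0.05,-0.02,-1.05],[0.05,-0.02,-1.05]],"roll":[0,0,0,0,0,0,0,0,0,0]}' 
python3 -m handwheel '{"offset":[[0,0,0],[0,0,0],[0,0,0],[0,0,0],[0,0,0],[0,0,0],[0,0,0],[0,0,0],[0,0,0],[0,0,0]],"roll":[0,0,0,0,0,0,0,0,0,0]}' 0 110
python3 - <<'E'
from h import *
C=cams()
n="scene";x0,y0,x1,y1=330,110,490,340
cv2.imwrite(f"pics/{n}2.png",cv2.resize(C[n]["img"][y0:y1,x0:x1,::-1],None,fx=2.6,fy=2.6,interpolation=cv2.INTER_CUBIC))
E
```

```text
t: 3.4
tool_pos: [0.6332, 0.1637, 0.1498]
tool_rot: [2.22, 2.223, 0.001]
contact_force: [-0.7, 0.1, 1.0]
opening: 0.0844
t: 4.4
tool_pos: [0.6329, 0.1637, 0.1495]
tool_rot: [2.22, 2.223, -0.0]
contact_force: [-1.8, -0.6, 2.8]
opening: 0.0186
```

View pics/scene2.png

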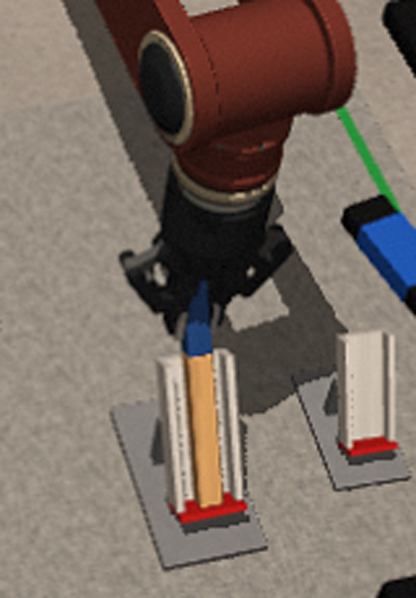

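```bash
python3 -m handwheel '{"offset":[[0.16,0,0.11],[0.45,0,0.32],[0.82,0,0.57],[0.9,0,1.1],[0.6,0,1.9],[0,-0.4,2.6],[-0.8,-1,3],[-1.6,-1.8,3],[-2.3,-2.6,3],[-2.8,-3.3,3]],"roll":[0,0,0,0,0,0,0,0,0,0]}' 
python3 - <<'E'
from h import *
C=cams()
n="scene"
cv2.imwrite(f"pics/{n}3.png",C[n]["img"][:,:,::-1])
E
```

```text
t: 5.5
tool_pos: [0.5195, 0.0307, 0.2689]
tool_rot: [2.219, 2.223, -0.0]
contact_force: [0.6, -1.1, -0.6]
opening: 0.0188
```

View pics/scene3.png

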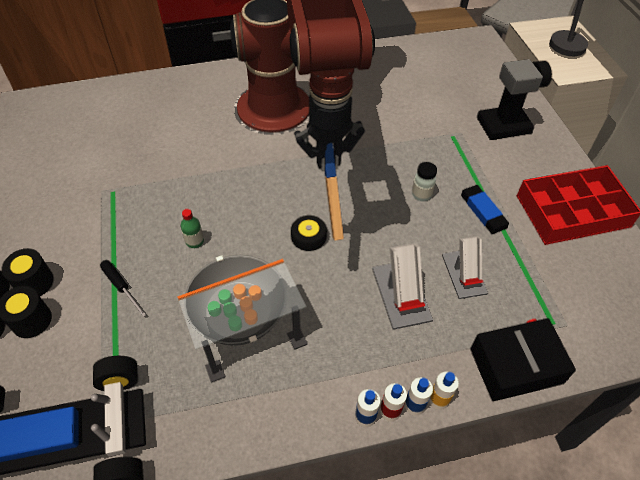

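```bash
python3 -m handwheel '{"offset":[[-0.1,-0.5,0],[-0.2,-1.4,0],[-0.3,-2.4,0],[-0.4,-3.4,0],[-0.5,-4.4,0],[-0.6,-5.4,0],[-0.7,-6.3,0],[-0.7,-7,0],[-0.7,-7.4,-0.1],[-0.7,-7.54,-0.15]],"roll":[0.1,0.3,0.5,0.7,0.9,1.1,1.3,1.5,1.7,1.81]}' 
python3 - <<'E'
from h import *
C=cams()
from station import ctrl; o=ctrl.get_obs(); t=o["tool_pos"]; print(t,o["tool_rot"])
for n,(x0,y0,x1,y1) in {"scene":(150,130,310,380),"top":(340,155,460,335)}.items():
    im=C[n]["img"][:,:,::-1].copy()
    s=2.4 if n=="scene" else 3.3
    im=cv2.resize(im[y0:y1,x0:x1],None,fx=s,fy=s,interpolation=cv2.INTER_CUBIC)
    e=np.array([-.574*.982,-.574*.189,.819]); f=t+[.092*.982,.092*.189,-.1135]
    for k in(0,.13): 
        p=(proj(C[n],f+k*e)-[x0,y0])*s; cv2.circle(im,tuple(int(v) for v in p),3,(255,0,255),1); print(n,k,p)
    cv2.imwrite(f"pics/{n}4.png",im)
E
```

```text
t: 6.6
tool_pos: [0.4932, -0.2712, 0.2623]
tool_rot: [-2.0, -2.421, -0.0]
contact_force: [0.5, 0.7, -0.6]
opening: 0.0183
[ 0.49309154 -0.26992508  0.26220967] [-1.99902475e+00 -2.42122131e+00 -5.05454557e-04]
scene 0 [112.73250421 297.17066806]
scene 0.13 [ 64.61602263 151.75753055]
top 0 [297.81215972 277.88527301]
top 0.13 [354.28716988 363.41281423]
```

View pics/scene4.png

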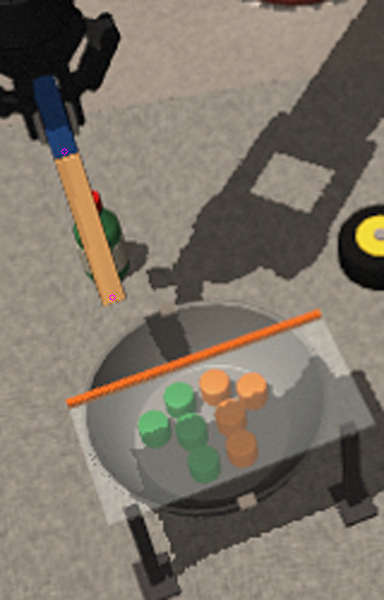

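View pics/top4.png

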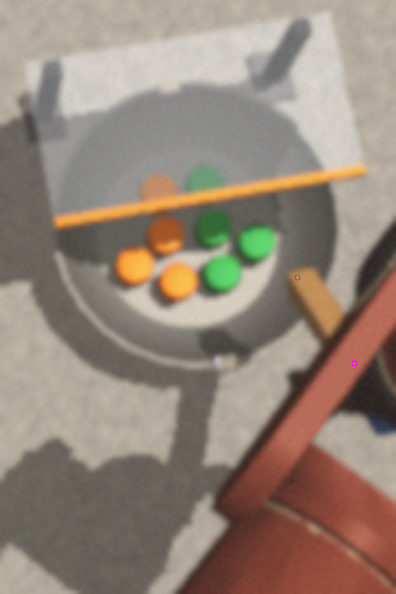

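```bash
python3 -m handwheel '{"offset":[[0.15,0.03,-0.1],[0.44,0.085,-0.5],[0.75,0.145,-1],[1.1,0.21,-1.5],[1.4,0.27,-1.95],[1.7,0.33,-2.35],[1.95,0.38,-2.7],[2.15,0.42,-3],[2.28,0.44,-3.2],[2.35,0.455,-3.31]],"roll":[0,0,0,0,0,0,0,0,0,0]}' 
python3 - <<'E'
from h import *
C=cams()
from station import ctrl; o=ctrl.get_obs(); print(o["tool_pos"],o["contact_force"])
for n,(x0,y0,x1,y1) in {"scene":(150,180,330,380),"top":(340,155,460,275)}.items():
    im=C[n]["img"][:,:,::-1].copy()
    s=3 if n=="scene" else 4
    im=cv2.resize(im[y0:y1,x0:x1],None,fx=s,fy=s,interpolation=cv2.INTER_CUBIC)
    cv2.imwrite(f"pics/{n}5.png",im)
E
```

```text
t: 7.7
tool_pos: [0.5873, -0.2509, 0.1301]
tool_rot: [-1.998, -2.423, 0.0]
contact_force: [-0.1, -0.5, -1.3]
opening: 0.0186
[ 0.5869724  -0.25131021  0.13038348] [-0.62308299 -0.56227227 -1.84225437]
```

View pics/scene5.png

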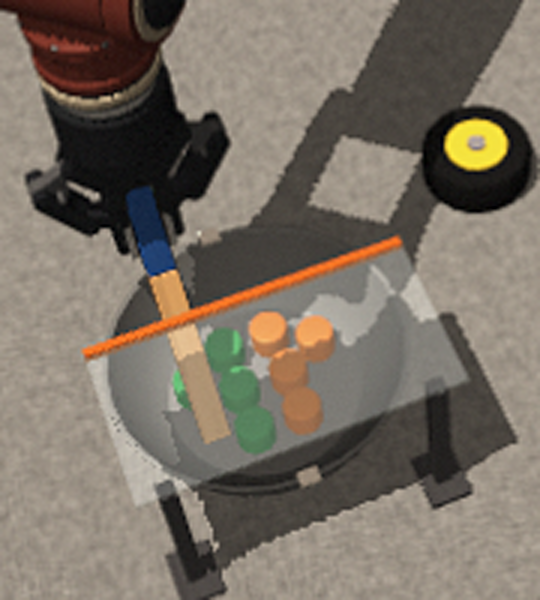

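View pics/top5.png

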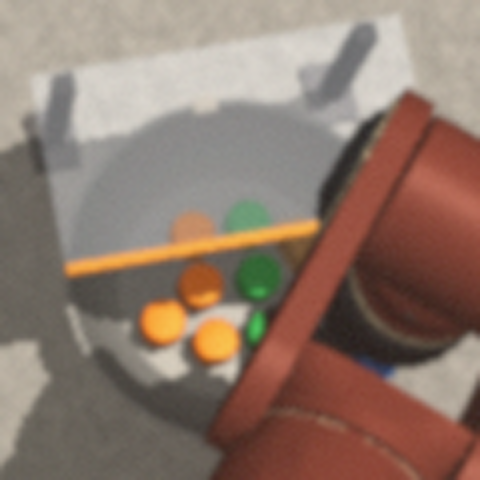

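```bash
python3 - <<'E'
import numpy as np
def tab(th0,r0,r1):
    p0=np.array([r0*np.cos(th0),r0*np.sin(th0)]);o=[]
    for i in range(1,11):
        th=th0+np.radians(12*i); r=r1+(r0-r1)*max(0,1-i/4)
        o.append([round(float(v),2) for v in (r*np.array([np.cos(th),np.sin(th)])-p0)/40]+[0])
    print(o)
tab(np.radians(-48.5),51.8,42)
for d in(71.5,191.5,311.5): tab(np.radians(d),42,42)
E
```

```text
[[0.13, 0.24, 0], [0.21, 0.48, 0], [0.23, 0.73, 0], [0.19, 0.96, 0], [0.17, 1.18, 0], [0.1, 1.39, 0], [-0.0, 1.58, 0], [-0.15, 1.74, 0], [-0.33, 1.87, 0], [-0.52, 1.97, 0]]
[[-0.21, 0.05, 0], [-0.43, 0.05, 0], [-0.65, 0.01, 0], [-0.85, -0.08, 0], [-1.03, -0.21, 0], [-1.18, -0.37, 0], [-1.29, -0.56, 0], [-1.36, -0.77, 0], [-1.38, -0.99, 0], [-1.36, -1.21, 0]]
[[0.07, -0.21, 0], [0.17, -0.4, 0], [0.32, -0.56, 0], [0.5, -0.7, 0], [0.7, -0.79, 0], [0.91, -0.83, 0], [1.13, -0.84, 0], [1.34, -0.79, 0], [1.55, -0.7, 0], [1.72, -0.58, 0]]
[[0.15, 0.16, 0], [0.26, 0.35, 0], [0.33, 0.56, 0], [0.35, 0.78, 0], [0.33, 1.0, 0], [0.27, 1.21, 0], [0.16, 1.4, 0], [0.01, 1.56, 0], [-0.16, 1.69, 0], [-0.36, 1.78, 0]]
```

```bash
python3 -m handwheel '{"offset":[[0.13,0.24,0],[0.21,0.48,0],[0.23,0.73,0],[0.19,0.96,0],[0.17,1.18,0],[0.1,1.39,0],[0,1.58,0],[-0.15,1.74,0],[-0.33,1.87,0],[-0.52,1.97,0]],"roll":[0,0,0,0,0,0,0,0,0,0]}' 
python3 - <<'E'
from h import *
C=cams()
n="scene";x0,y0,x1,y1=150,180,330,380;s=3
cv2.imwrite(f"pics/{n}6.png",cv2.resize(C[n]["img"][y0:y1,x0:x1,::-1],None,fx=s,fy=s,interpolation=cv2.INTER_CUBIC))
E
```

```text
t: 8.8
tool_pos: [0.5666, -0.1753, 0.1329]
tool_rot: [1.997, 2.416, -0.005]
contact_force: [-2.1, -7.3, 3.4]
opening: 0.0185
```

View pics/scene6.png

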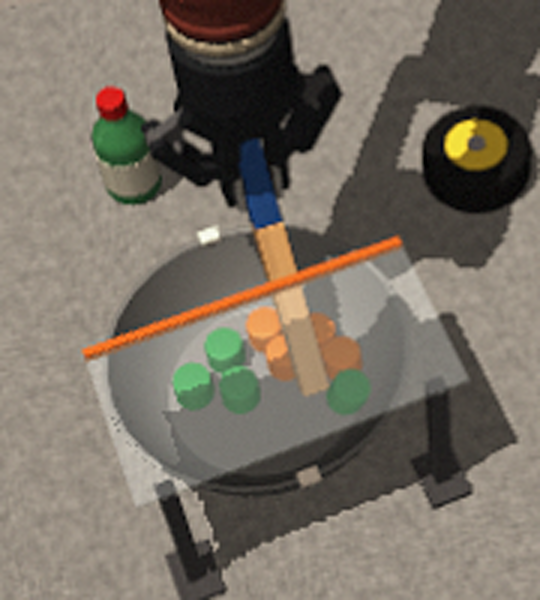

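```bash
python3 -m handwheel '{"offset":[[-0.21,0.05,0],[-0.43,0.05,0],[-0.65,0.01,0],[-0.85,-0.08,0],[-1.03,-0.21,0],[-1.18,-0.37,0],[-1.29,-0.56,0],[-1.36,-0.77,0],[-1.38,-0.99,0],[-1.36,-1.21,0]],"roll":[0,0,0,0,0,0,0,0,0,0]}' 
python3 - <<'E'
from h import *
C=cams()
n="scene";x0,y0,x1,y1=150,180,330,380;s=3
cv2.imwrite(f"pics/{n}7.png",cv2.resize(C[n]["img"][y0:y1,x0:x1,::-1],None,fx=s,fy=s,interpolation=cv2.INTER_CUBIC))
E
```

```text
t: 9.9
tool_pos: [0.5138, -0.2216, 0.1328]
tool_rot: [1.997, 2.419, 0.007]
contact_force: [4.4, 0.2, 1.6]
opening: 0.0186
```

View pics/scene7.png

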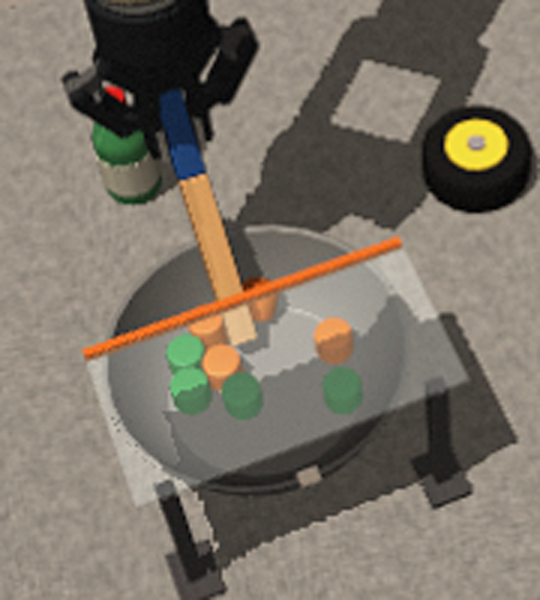

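```bash
python3 -m handwheel '{"offset":[[0.07,-0.21,0],[0.17,-0.4,0],[0.32,-0.56,0],[0.5,-0.7,0],[0.7,-0.79,0],[0.91,-0.83,0],[1.13,-0.84,0],[1.34,-0.79,0],[1.55,-0.7,0],[1.72,-0.58,0]],"roll":[0,0,0,0,0,0,0,0,0,0]}'
python3 -m handwheel '{"offset":[[0.15,0.16,0],[0.26,0.35,0],[0.33,0.56,0],[0.35,0.78,0],[0.33,1,0],[0.27,1.21,0],[0.16,1.4,0],[0.01,1.56,0],[-0.16,1.69,0],[-0.36,1.78,0]],"roll":[0,0,0,0,0,0,0,0,0,0]}' 
python3 - <<'E'
from h import *
C=cams()
n="scene";x0,y0,x1,y1=150,180,330,380;s=3
cv2.imwrite(f"pics/{n}8.png",cv2.resize(C[n]["img"][y0:y1,x0:x1,::-1],None,fx=s,fy=s,interpolation=cv2.INTER_CUBIC))
E
```

```text
t: 11.0
tool_pos: [0.5815, -0.2445, 0.1311]
tool_rot: [1.999, 2.422, -0.0]
contact_force: [0.2, 0.6, -2.2]
opening: 0.0186
t: 12.0
tool_pos: [0.5674, -0.1755, 0.1331]
tool_rot: [1.996, 2.415, -0.002]
contact_force: [-0.4, -7.6, 2.8]
opening: 0.0186
```

View pics/scene8.png

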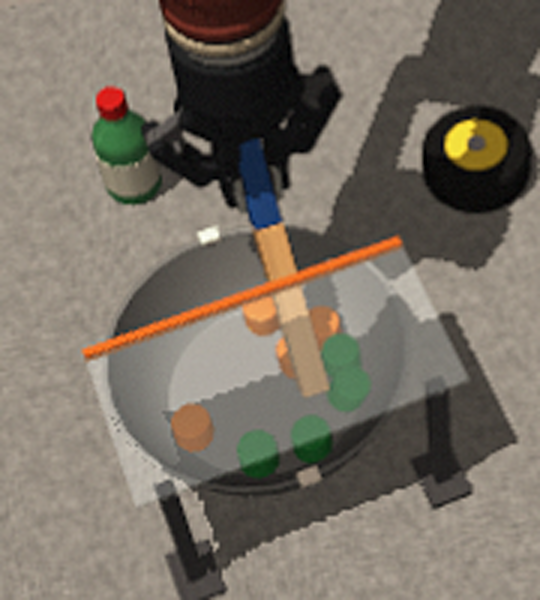

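```bash
python3 -m handwheel '{"offset":[[-0.21,0.05,0],[-0.43,0.05,0],[-0.65,0.01,0],[-0.85,-0.08,0],[-1.03,-0.21,0],[-1.18,-0.37,0],[-1.29,-0.56,0],[-1.36,-0.77,0],[-1.38,-0.99,0],[-1.36,-1.21,0]],"roll":[0,0,0,0,0,0,0,0,0,0]}' 
python3 -m handwheel '{"offset":[[0.07,-0.21,0],[0.17,-0.4,0],[0.32,-0.56,0],[0.5,-0.7,0],[0.7,-0.79,0],[0.91,-0.83,0],[1.13,-0.84,0],[1.34,-0.79,0],[1.55,-0.7,0],[1.72,-0.58,0]],"roll":[0,0,0,0,0,0,0,0,0,0]}'
python3 - <<'E'
from h import *
C=cams()
n="scene";x0,y0,x1,y1=150,180,330,380;s=3
cv2.imwrite(f"pics/{n}9.png",cv2.resize(C[n]["img"][y0:y1,x0:x1,::-1],None,fx=s,fy=s,interpolation=cv2.INTER_CUBIC))
E
python3 -m handwheel '{"offset":[[0.15,0.16,0],[0.26,0.35,0],[0.33,0.56,0],[0.35,0.78,0],[0.33,1,0],[0.27,1.21,0],[0.16,1.4,0],[0.01,1.56,0],[-0.16,1.69,0],[-0.36,1.78,0]],"roll":[0,0,0,0,0,0,0,0,0,0]}' 
python3 - <<'E'
from h import *
C=cams()
n="scene";x0,y0,x1,y1=150,180,330,380;s=3
cv2.imwrite(f"pics/{n}10.png",cv2.resize(C[n]["img"][y0:y1,x0:x1,::-1],None,fx=s,fy=s,interpolation=cv2.INTER_CUBIC))
E
```

```text
t: 13.1
tool_pos: [0.5136, -0.222, 0.1327]
tool_rot: [1.997, 2.419, 0.006]
contact_force: [4.2, 2.7, 1.6]
opening: 0.0187
t: 14.1
tool_pos: [0.5813, -0.2446, 0.131]
tool_rot: [1.999, 2.423, -0.0]
contact_force: [-1.1, 0.7, 0.3]
opening: 0.0187
t: 15.2
tool_pos: [0.5673, -0.1757, 0.133]
tool_rot: [1.996, 2.416, -0.002]
contact_force: [-0.9, -6.5, 3.0]
opening: 0.0183
```

View pics/scene9.png

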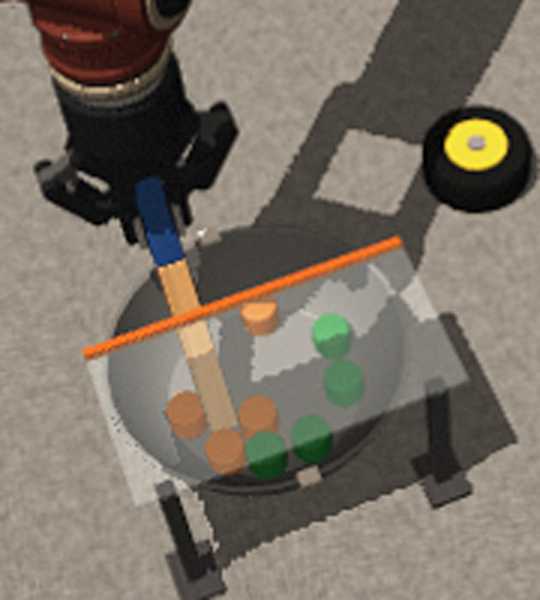

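View pics/scene10.png

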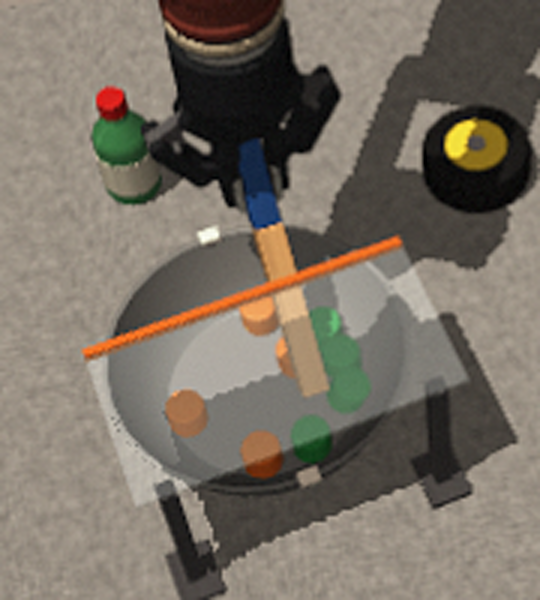

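```bash
python3 -m handwheel '{"offset":[[-0.21,0.05,0],[-0.43,0.05,0],[-0.65,0.01,0],[-0.85,-0.08,0],[-1.03,-0.21,0],[-1.18,-0.37,0],[-1.29,-0.56,0],[-1.36,-0.77,0],[-1.38,-0.99,0],[-1.36,-1.21,0]],"roll":[0,0,0,0,0,0,0,0,0,0]}' 
python3 - <<'E'
from h import *
C=cams()
n="scene";x0,y0,x1,y1=150,180,330,380;s=3
im=cv2.resize(C[n]["img"][y0:y1,x0:x1,::-1],None,fx=s,fy=s,interpolation=cv2.INTER_CUBIC)
for z in(.006,.03):
  for x in np.arange(-.06,.061,.02):
    p=(proj(C[n],[.645+.982*x,-.193+.189*x,z])-[x0,y0])*s; cv2.circle(im,tuple(int(v) for v in p),2,(255,0,255) if z>.01 else (255,255,0),-1)
cv2.imwrite(f"pics/{n}11.png",im)
E
```

```text
t: 16.3
tool_pos: [0.5146, -0.2217, 0.1331]
tool_rot: [1.996, 2.419, 0.012]
contact_force: [7.5, 2.6, 4.0]
opening: 0.0184
```

View pics/scene11.png

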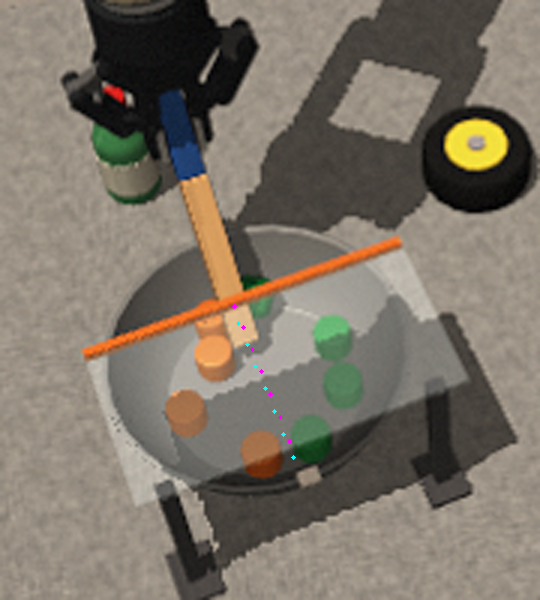

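```bash
python3 -m handwheel '{"offset":[[0.07,-0.21,0],[0.17,-0.4,0],[0.32,-0.56,0],[0.5,-0.7,0],[0.7,-0.79,0],[0.91,-0.83,0],[1.13,-0.84,0],[1.34,-0.79,0],[1.55,-0.7,0],[1.72,-0.58,0]],"roll":[0,0,0,0,0,0,0,0,0,0]}'
python3 -m handwheel '{"offset":[[0.15,0.16,0],[0.26,0.35,0],[0.33,0.56,0],[0.35,0.78,0],[0.33,1,0],[0.27,1.21,0],[0.16,1.4,0],[0.01,1.56,0],[-0.16,1.69,0],[-0.36,1.78,0]],"roll":[0,0,0,0,0,0,0,0,0,0]}' 
cat > look.py <<'E'
from h import *
import sys
C=cams()
n="scene";x0,y0,x1,y1=150,180,330,380;s=3
im=cv2.resize(C[n]["img"][y0:y1,x0:x1,::-1],None,fx=s,fy=s,interpolation=cv2.INTER_CUBIC)
for x in np.arange(-.06,.061,.02):
    p=(proj(C[n],[.645+.982*x,-.193+.189*x,.03])-[x0,y0])*s; cv2.circle(im,tuple(int(v) for v in p),2,(255,0,255),-1)
cv2.imwrite(f"pics/{n}{sys.argv[1]}.png",im)
E
python3 look.py 12
```

```text
t: 17.4
tool_pos: [0.577, -0.2424, 0.128]
tool_rot: [-1.988, -2.414, 0.003]
contact_force: [-6.7, 6.9, 2.3]
opening: 0.0189
t: 18.4
tool_pos: [0.5671, -0.1761, 0.1331]
tool_rot: [1.996, 2.416, -0.003]
contact_force: [-0.7, -4.9, 3.2]
opening: 0.0187
```

View pics/scene12.png

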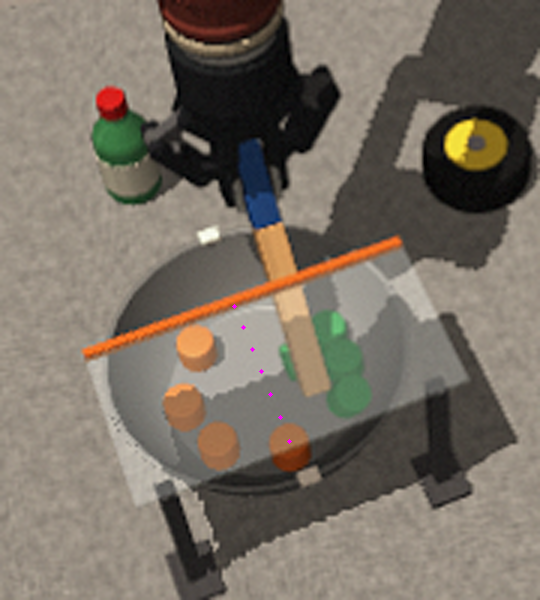

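```bash
python3 -m handwheel '{"offset":[[-0.21,0.05,0],[-0.43,0.05,0],[-0.65,0.01,0],[-0.85,-0.08,0],[-1.03,-0.21,0],[-1.18,-0.37,0],[-1.29,-0.56,0],[-1.36,-0.77,0],[-1.38,-0.99,0],[-1.36,-1.21,0]],"roll":[0,0,0,0,0,0,0,0,0,0]}' 
python3 look.py 13
```

```text
t: 19.5
tool_pos: [0.5105, -0.2224, 0.1301]
tool_rot: [-1.997, -2.421, 0.001]
contact_force: [2.0, 0.3, -0.6]
opening: 0.0183
```

View pics/scene13.png

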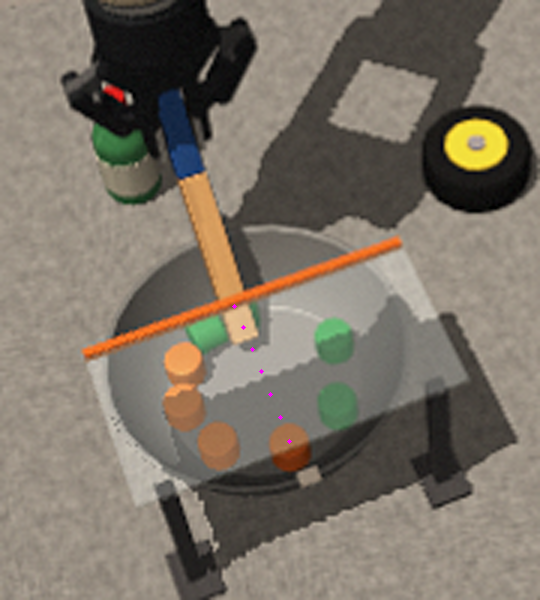

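```bash
python3 -m handwheel '{"offset":[[0.07,-0.21,0],[0.17,-0.4,0],[0.32,-0.56,0],[0.5,-0.7,0],[0.7,-0.79,0],[0.91,-0.83,0],[1.13,-0.84,0],[1.34,-0.79,0],[1.55,-0.7,0],[1.72,-0.58,0]],"roll":[0,0,0,0,0,0,0,0,0,0]}'
python3 look.py 14
```

```text
t: 20.6
tool_pos: [0.5804, -0.245, 0.1298]
tool_rot: [-1.996, -2.421, 0.002]
contact_force: [-1.4, 0.4, -0.1]
opening: 0.0188
```

View pics/scene14.png

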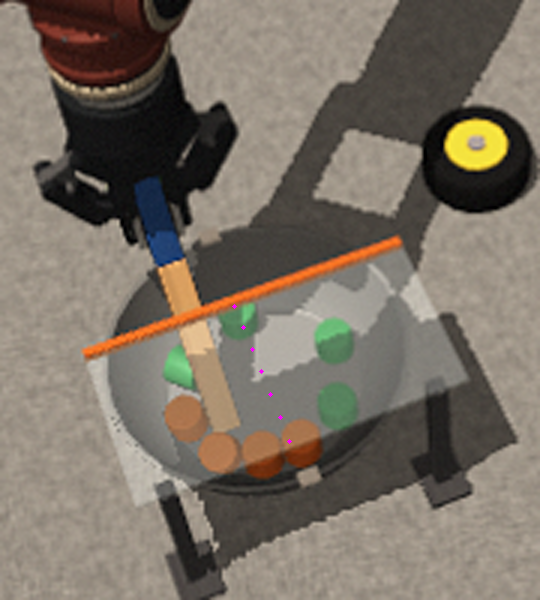

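```bash
python3 -m handwheel '{"offset":[[0.15,0.16,0],[0.26,0.35,0],[0.33,0.56,0],[0.35,0.78,0],[0.33,1,0],[0.27,1.21,0],[0.16,1.4,0],[0.01,1.56,0],[0.01,1.56,0],[0.01,1.56,0]],"roll":[0,0,0,0,0,0,0,0,0,0]}' 
python3 look.py 15
```

```text
t: 21.7
tool_pos: [0.581, -0.1837, 0.1312]
tool_rot: [1.999, 2.422, -0.0]
contact_force: [-0.7, -1.8, -0.4]
opening: 0.0188
```

View pics/scene15.png

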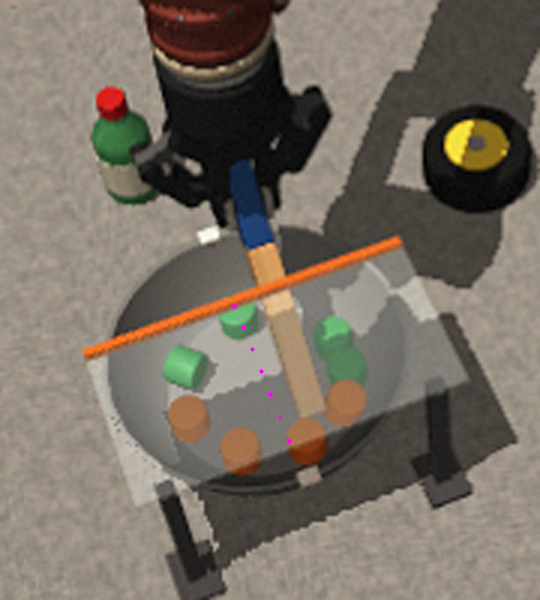

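```bash
python3 - <<'E'
from h import *
import pickle
S=pickle.load(open("c0.pkl","rb"))["scene"]
w=.19;R=np.array([[np.cos(w),np.sin(w)],[-np.sin(w),np.cos(w)]])
# tub centre in scene-camera terms
t0=np.array([.645,-.193])
for n,p in [("O",(188,410)),("O",(241,441)),("O",(307,431)),("O",(346,393)),("G",(240,312)),("G",(333,327)),("G",(346,360)),("Gside",(186,367))]:
    P=plane(S,(150+p[0]/3,180+p[1]/3),.03 if n!="Gside" else .02)[:2]; print(n,((R@(P-t0))*1000).round())
E
```

```text
O [  8. -57.]
O [ 46. -31.]
O [57. 14.]
O [40. 49.]
G [-54.   2.]
G [-15.  60.]
G [15. 59.]
Gside [-31. -47.]
```

```bash
python3 -m handwheel '{"offset":[[-0.2,-0.02,0],[-0.5,-0.04,0],[-0.85,-0.06,0],[-1.2,-0.09,0],[-1.5,-0.11,0],[-1.73,-0.13,0],[-1.83,-0.33,0],[-1.83,-0.6,0],[-1.8,-0.88,0],[-1.77,-1.13,0]],"roll":[0,0,0,0,0,0,0,0,0,0]}' 
python3 look.py 16
```

```text
t: 22.8
tool_pos: [0.5106, -0.2299, 0.1311]
tool_rot: [2.0, 2.422, 0.0]
contact_force: [-0.1, -0.1, -1.0]
opening: 0.0185
```

View pics/scene16.png

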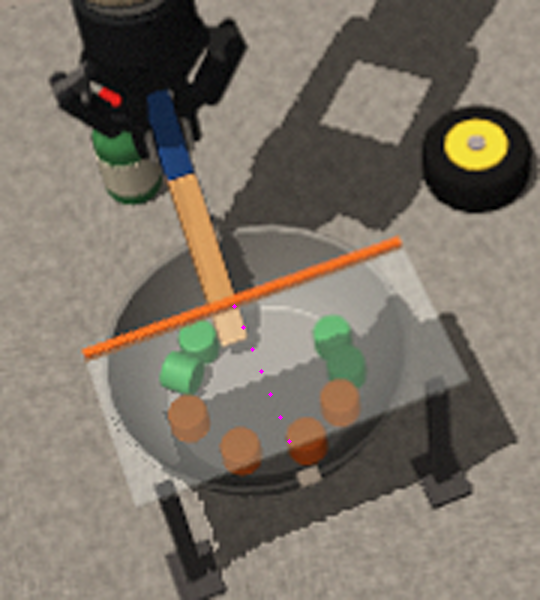

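```bash
python3 -m handwheel '{"offset":[[-0.02,0,0.15],[-0.04,0,0.5],[-0.06,0,1.1],[-0.1,0,1.9],[-0.1,0,2.7],[-0.1,0,3.3],[-0.1,0.2,3.5],[-0.1,0.7,3.5],[-0.1,1.4,3.5],[-0.1,2.1,3.5]],"roll":[0,0,0,0,0,0,0,-0.1,-0.3,-0.5]}' 
python3 -m handwheel '{"offset":[[0,0.8,0],[0,1.6,0],[0.1,2.4,0],[0.1,3.2,0],[0.2,3.9,0],[0.36,4.4,0],[0.36,4.44,0],[0.36,4.44,0],[0.36,4.44,0],[0.36,4.44,0]],"roll":[-0.2,-0.4,-0.6,-0.8,-1,-1.2,-1.31,-1.31,-1.31,-1.31]}'
python3 - <<'E'
from h import *
C=cams()
from station import ctrl; o=ctrl.get_obs(); t=o["tool_pos"]; print(o["t"],t,o["tool_rot"])
for n in("scene","top"):
    im=C[n]["img"][:,:,::-1].copy()
    e=np.array([-.574,0,.819]); f=t+[.092,0,-.1135]
    for k in(0,.13): 
        p=proj(C[n],f+k*e); cv2.circle(im,tuple(int(round(v)) for v in p),2,(255,0,255),1)
    x0,y0,x1,y1=(150,100,410,380) if n=="scene" else (260,140,460,320)
    s=2.1 if n=="scene" else 3
    cv2.imwrite(f"pics/{n}17.png",cv2.resize(im[y0:y1,x0:x1],None,fx=s,fy=s,interpolation=cv2.INTER_CUBIC))
E
```

```text
t: 23.9
tool_pos: [0.5056, -0.1429, 0.2704]
tool_rot: [-2.063, -2.368, -0.0]
contact_force: [1.1, -0.6, -1.8]
opening: 0.0186
t: 24.9
tool_pos: [0.5203, 0.0323, 0.2708]
tool_rot: [-2.221, -2.222, 0.001]
contact_force: [0.2, 0.2, -1.2]
opening: 0.0187
25.0 [0.5204397  0.03233177 0.27089919] [ 2.22110879e+00  2.22170652e+00 -1.83314974e-04]
```

View pics/scene17.png

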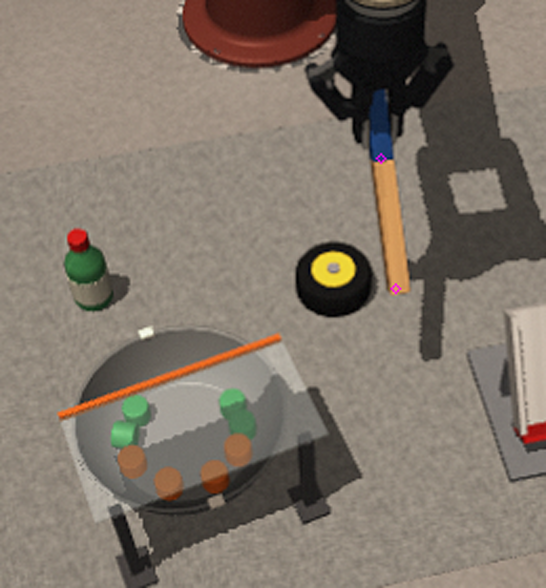

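View pics/top17.png

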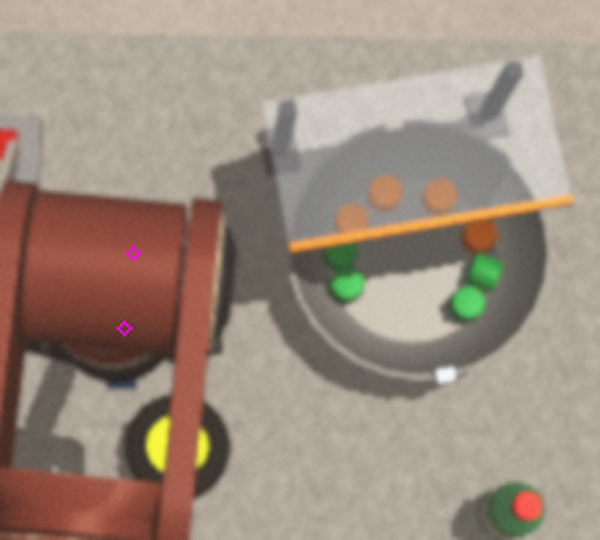

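```bash
python3 - <<'E'
from h import *
C=cams(); a=cv2.imread("pics/scene3.png"); b=C["scene"]["img"][:,:,::-1]
for im in(a,b):
    h=cv2.cvtColor(np.ascontiguousarray(im),cv2.COLOR_BGR2HSV)
    m=cv2.inRange(h,(8,90,110),(22,255,255)); m[:,:300]=0; m[:,360:]=0; m[:165]=0; m[260:]=0
    p=np.column_stack(np.nonzero(m)[::-1]).astype(np.float32); print(len(p),p.mean(0),cv2.minAreaRect(p),cv2.fitLine(p,2,0,.01,.01)[:2].ravel())
from station import ctrl; print(ctrl.get_obs()["tool_pos"])
print(proj(C["scene"],[.56,.0307,.2]),proj(C["scene"],[.56,.0323,.202]))
E
```

```text
666 [334.40692 208.12312] ((322.636474609375, 209.34963989257812), (63.73101043701172, 34.654693603515625), 83.41805267333984) [0.10426866 0.99454916]
672 [335.8006 207.7381] ((323.31536865234375, 209.5230712890625), (63.87789535522461, 36.21814727783203), 82.87498474121094) [0.11050055 0.99387604]
[0.52050738 0.03250368 0.27094239]
[331.63020239 204.67979628] [332.42219576 203.90843117]
```

```bash
python3 -m handwheel '{"offset":[[0.3,0.3,0.3],[0.9,0.8,0.6],[1.7,1.5,0.6],[2.5,2.2,0.6],[3.2,2.9,0.6],[3.65,3.25,0.4],[3.7,3.28,-0.3],[3.7,3.28,-1.2],[3.66,3.28,-2],[3.63,3.28,-2.45]],"roll":[0,0,0,0,0,0,0,0,0,0]}' 
python3 -m handwheel '{"offset":[[0,0,0],[0,0,0],[0,0,0],[-0.1,0,-0.07],[-0.2,0,-0.14],[-0.3,0,-0.21],[-0.4,0,-0.28],[-0.5,0,-0.35],[-0.5,0,-0.35],[-0.5,0,-0.35]],"roll":[0,0,0,0,0,0,0,0,0,0]}' 
python3 - <<'E'
from h import *
C=cams()
from station import ctrl; o=ctrl.get_obs(); print(o["t"],o["tool_pos"],o["tool_rot"],o["contact_force"])
n="scene";x0,y0,x1,y1=330,150,490,340
cv2.imwrite(f"pics/{n}18.png",cv2.resize(C[n]["img"][y0:y1,x0:x1,::-1],None,fx=3,fy=3,interpolation=cv2.INTER_CUBIC))
E
```

```text
t: 26.1
tool_pos: [0.6641, 0.1638, 0.1688]
tool_rot: [-2.218, -2.22, 0.007]
contact_force: [-0.7, -0.4, -1.2]
opening: 0.0187
t: 27.1
tool_pos: [0.6456, 0.1643, 0.1588]
tool_rot: [-2.22, -2.223, 0.0]
contact_force: [-0.0, 0.1, 0.1]
opening: 0.0188
27.2 [0.64592744 0.16428801 0.15909732] [2.21968743e+00 2.22283076e+00 5.28312841e-04] [ 0.14677906 -0.20960718 -1.14668441]
```

View pics/scene18.png

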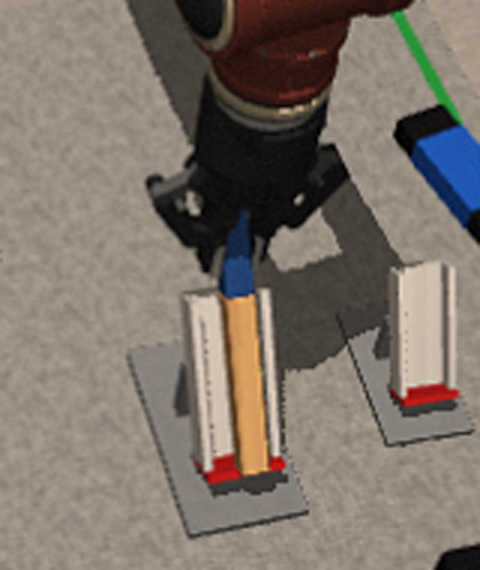

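```bash
python3 -m handwheel '{"offset":[[-0.06,-0.01,-0.04],[-0.12,-0.015,-0.09],[-0.18,-0.015,-0.13],[-0.24,-0.015,-0.17],[-0.28,-0.015,-0.2],[-0.31,-0.015,-0.225],[-0.32,-0.015,-0.235],[-0.32,-0.015,-0.235],[-0.32,-0.015,-0.235],[-0.32,-0.015,-0.235]],"roll":[0,0,0,0,0,0,0,0,0,0]}' 
python3 - <<'E'
from h import *
C=cams()
from station import ctrl; o=ctrl.get_obs(); print(o["t"],o["tool_pos"],o["tool_rot"],o["contact_force"],o["wrist_torque"])
n="scene";x0,y0,x1,y1=330,110,490,340
cv2.imwrite(f"pics/{n}19.png",cv2.resize(C[n]["img"][y0:y1,x0:x1,::-1],None,fx=2.6,fy=2.6,interpolation=cv2.INTER_CUBIC))
E
```

```text
t: 28.2
tool_pos: [0.633, 0.1637, 0.1496]
tool_rot: [-2.22, -2.223, 0.0]
contact_force: [-0.6, -0.4, -1.0]
opening: 0.0183
28.3 [0.63296891 0.16366507 0.14958739] [-2.21987121e+00 -2.22299256e+00  1.43781674e-05] [-0.32140008  0.49868846 -0.51887729] [-0.01199649  0.11578953 -0.05604909]
```

View pics/scene19.png

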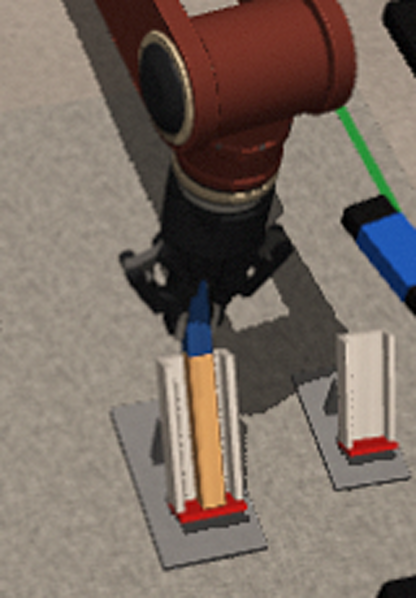

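```bash
python3 -m handwheel '{"offset":[[-0.01,0,-0.01],[-0.02,0,-0.015],[-0.03,0,-0.02],[-0.03,0,-0.02],[-0.03,0,-0.02],[-0.03,0,-0.02],[-0.03,0,-0.02],[-0.03,0,-0.02],[-0.03,0,-0.02],[-0.03,0,-0.02]],"roll":[0,0,0,0,0,0,0,0,0,0]}' 
```

```text
t: 29.3
tool_pos: [0.6319, 0.1637, 0.1489]
tool_rot: [2.22, 2.223, 0.001]
contact_force: [1.2, 0.4, 0.8]
opening: 0.0187
```

```bash
python3 -m handwheel '{"offset":[[0,0,0],[0,0,0],[0,0,0],[0,0,0],[0,0,0],[0,0,0],[0,0,0],[0,0,0],[0,0,0],[0,0,0]],"roll":[0,0,0,0,0,0,0,0,0,0]}' 60 
python3 -m handwheel '{"offset":[[0,0,0.1],[0,0,0.4],[0,0,0.9],[0,0,1.5],[0,0,2.2],[-0.3,0,3],[-0.8,0,3.6],[-1.5,0,4],[-2.3,0,4],[-3,0,4]],"roll":[0,0,0,0,0,0,0,0,0,0]}' 60
python3 -m handwheel '{"offset":[[-0.5,0,0],[-1,0,0],[-1.5,0,0],[-2,0,0],[-2,0,0],[-2,0,0],[-2,0,0],[-2,0,0],[-2,0,0],[-2,0,0]],"roll":[0,0,0,0,0,0,0,0,0,0]}'
python3 - <<'E'
from h import *
C=cams()
from station import ctrl; o=ctrl.get_obs(); print(o["t"],o["tool_pos"])
cv2.imwrite("pics/scene20.png",C["scene"]["img"][:,:,::-1]);cv2.imwrite("pics/top20.png",C["top"]["img"][:,:,::-1])
x0,y0,x1,y1=370,200,450,330
cv2.imwrite("pics/scene20r.png",cv2.resize(C["scene"]["img"][y0:y1,x0:x1,::-1],None,fx=4.5,fy=4.5,interpolation=cv2.INTER_CUBIC))
E
```

```text
t: 30.3
tool_pos: [0.6317, 0.1637, 0.1487]
tool_rot: [-2.22, -2.223, 0.0]
contact_force: [0.4, -0.0, -0.9]
opening: 0.0601
t: 31.3
tool_pos: [0.511, 0.1637, 0.3113]
tool_rot: [2.218, 2.222, 0.005]
contact_force: [0.5, 0.2, -0.2]
opening: 0.06
t: 32.3
tool_pos: [0.432, 0.1636, 0.3085]
tool_rot: [-2.22, -2.223, 0.001]
contact_force: [0.3, -0.6, 0.1]
opening: 0.06
32.4 [0.43189187 0.16362712 0.30856189]
```

View pics/scene20.png

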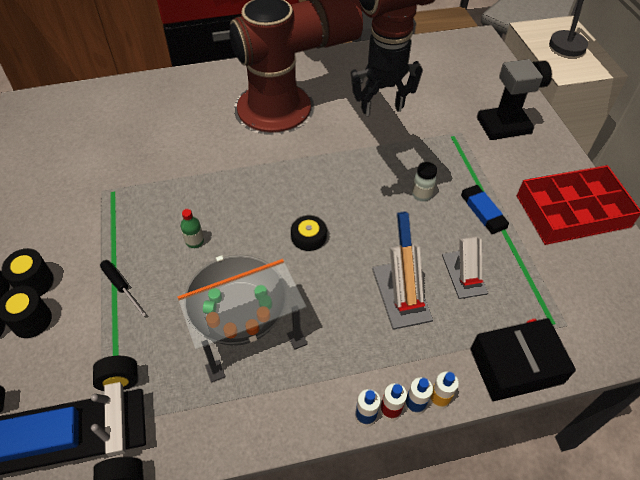

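View pics/scene20r.png

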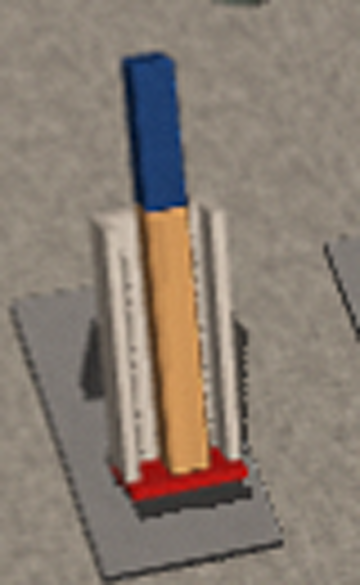

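View pics/top20.png

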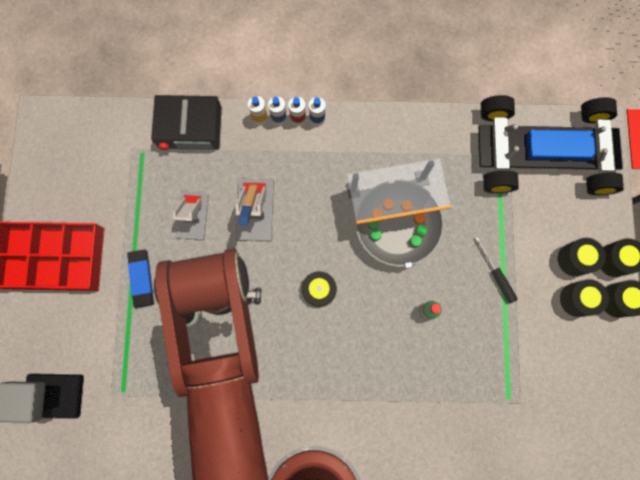

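```bash
python3 -c "
from station import ctrl; print(ctrl.finish_job())"
```

```text
the job is handed in; nothing more can be done
None
```

The stick is back in its rest with its foot at the stop, both colours are spread over both halves of the tub, and I handed the job in at 32.4 s (limit 67 s). No verdict was reported.

- **Stirring:** I gripped the stick at 110 N, put it in under the guard along its lean, and stirred anticlockwise about 42 mm out for more than four turns. I then made one short push at the front to move a green nugget clear of the dividing line. Contact force in the readings taken after each move stayed under about 11 N.
- **Mixing:** The final pictures show all 8 nuggets in the tub, two orange and two green in each half. The one nearest the line is an orange about 14–18 mm into the left half, so it only just clears the line. One green nugget is lying on its side.
- **Stick:** It lies within about 1–2 pixels of its starting image, foot at the red stop. While I was still holding it over the rest, its foot looked a few millimetres off to one side. I lowered it another 1 mm until it touched lightly, then let go.
- **Everything else:** The bystander items look unmoved, and the gripper stands clear of everything.
- **Camera disagreement:** The two cameras differed by about 4 mm on positions, so I used the average. No check failed.

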